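# Snap the cover onto the junction box and keep it pressed

### The job

Close the open grey junction box: pick up its white cover by the black grip bar, set it square on the box and press it straight down until it snaps under both steel spring catches. Do not let go or back off: finish while still pressing the cover home with a steady push of roughly 10 newtons, and leave the stopper, the wedge and the dowel where they lie.

Things in the scene. Friction and masses are not known exactly. Their poses are not given: they have to be found in the camera images.
- box_rim (a point): Centre of the open mouth of the grey junction box, level with the top of the rim seal, 52 mm above the bench; z up, x along the short side, y along the long side. The box is 64 mm (x) by 104 mm (y) outside, 56 by 96 mm inside, 36 mm deep (terminal strip in the lowest 13 mm). It is turned by up to 0.35 rad.
- cover_bar (a point): Centre (half-way up) of the black grip bar on the white cover, at first 42 mm above the bench; x across the bar, y along it, z up. Bar 20 mm (x) by 64 (y) by 26 high; the plate under it is 64 (x) by 104 (y) by 5 thick, its top 13 mm below this point. When the cover is home, the plate lies on the rim and this point is 18 mm above box_rim.
- cover: The cover, about 120 g; origin under cover_bar by 42 mm, same axes, at the foot of its skirt. The skirt reaches 24 mm below the plate, 53 by 93 mm outside (1.5 mm play all round in the box), drawn in 4 mm a side over its lowest 8 mm. It fits either way round.
- junction_box: The junction box with its fixed plywood board (100 by 160 by 12 mm) and two upright steel spring catches, 20 mm wide, at the middles of its short sides (y = +55 and -55 mm); origin on the bench, 52 mm under box_rim, same axes. Catch tops are 24 mm above the rim. Cable glands stick out 11 mm from the long sides, well below the rim.
- catch_left (a joint): Angle (rad) of the catch at the box's +y end: 0 sprung shut, growing outward, about 0.1 as the plate passes. Its nose, sloping on top and flat below, reaches 3.5 mm over the plate's edge. Pressing: resistance from 15 mm above home, growing to 10 to 20 N, dropping suddenly 7 to 9 mm above home; the catch snaps back 1.5 mm above home.
- catch_right (a joint): The same for the catch at the box's -y end.
- stopper: Tapered wooden stopper, 50 mm across and 34 mm high, standing on the bench; origin at the centre of its underside. Leave alone.
- wedge: Light wooden wedge, 45 by 110 by 14 mm, lying on the bench; origin at the centre of its underside. Leave alone.
- dowel: Small oak dowel, 12 by 80 by 10 mm, lying on the bench; origin at the centre of its underside. Leave alone.
- seal: Black rubber seal, 2.5 mm wide, along the top of the box's rim, fixed; origin as junction_box. Its top is the rim on which the plate bears when home; it gives less than 1 mm.
There are look-alikes about, which are no part of the job. Leave any pink look-alike of the cover alone.

How it is judged:
By the outcome, as a careful person would: the job done as asked, in the order asked, and still so for the second after the job is handed in, while the arm keeps its last pose, push and grip.
It also fails if it takes over 51 s, if anything falls off the work surface, if the arm or the gripper's body presses on something with over 40 N, if the wrist force passes 120 N, or if a joint passes its speed limit or range.

### The arm

A 6-joint arm with a two-finger parallel gripper is mounted at the origin on a cart in front of the work surface, level with it; the furniture and walls round the work are solid. World frame = base frame: x ahead of the robot, y to its left, z up, the work surface at z = 0. Lengths are in m, angles in rad, forces in N, time in s.
With the tool pointing down it reaches from about 0.375 to 0.975 m from the base axis. Payload 3.8 kg.
Tool frame: the origin (TCP) lies at the very end of the fingers, on their centre line; the grasp point (between the pads) lies 19 mm behind it; z points along the fingers, y is the direction in which the jaws open and shut (so a half turn about z gives the same grasp; the last joint's range is limited). The gripper opens to 85 mm and grips with 20 to 120 N. Pads are 22 mm wide; open, the fingers measure 114 mm over their backs; the gripper's body (76 mm by 85 mm) begins 54 mm behind the grasp point. The pads swing forward as they close: fully open they stand 13 mm farther back than shut.
Start: joints at [1.118, 0.264, 1.604, -0, 1.274, -0.037], TCP at [0.273, 0.617, 0.231] pointing down, gripper open.
Joint ranges: [-2.63, 2.63], [-0.94, 2.18], [0.31, 2.57], [-1.31, 4.45], [0, 2.66], [-2.55, 2.55]. Speed limits (rad/s): [2.57, 2.57, 3.14, 3.14, 3.14, 3.14].

### API

Orientations are given as a rotation vector (axis times angle).
In Python, from workcell import bot, viewer gives the robot as it stands.
- The arm moves only by the tool jog_arm, never from a script. Its argument "motion" is a list of rows, each an object of numbers: "dx", "dy", "dz": the shift along the world's x, y, z in cm; "turn": the turn about the world's z in rad. A call has 1 to 12 rows; each row shifts and turns the commanded pose from where the row before left it; what a row does not reach is not made up. A row lasts 1/12 s, in which the tool goes at most 41.7 mm and 7.16 degrees, less where a joint would pass 70% of its speed; a pose out of reach is approached as far as the arm can. A call is refused whole if a number of a shift passes 4.17 or a number of a turn 0.125, either way. A call with a gripper value outside its range is refused whole. "fingers" is the finger opening in cm, from 0 to 8.54, set as the call begins (left out, the last holds). The fingers move at their own pace and stop on an object; "grip_force" is the grip in N (left out, the last holds). Time passes only in rows, so rows that do not move let the fingers close. It gives the time, the measured TCP pose, the force and the opening at its end, in the units of the state.
- bot.read_state(): the state, without advancing time (a new reading comes with each control period).
- viewer.read_camera(name): name is "side" or "top" or "wrist"; returns (picture, depth): 384x512x3 uint8, red, green, blue; 384x512 float32, m along the optical axis (not along the pixel's ray), 0 where there is no reading.
- viewer.camera_info(name): a dict with "vertical_fov" (degrees; the focal length in pixels is half the picture's height over the tangent of half this angle, whatever the lens; pixels are square), "cx", "cy" (the principal point, pixels), "dist" ([k1, k2, p1, p2, k3] as OpenCV has them; the pictures are not rectified), "R" (3x3) and "t" (3): a world point X has camera coordinates R X + t. Camera axes: x right, y down, z forward; pixel columns grow to the right and rows downward; lengths in m; the calibration is good to about 2 mm. A picture is of the moment at which its call begins: read the wrist's pose just before it. camera_info takes no time and is no camera call; for the wrist camera it gives the pose at the moment of the call.
- bot.finish_job(): hands the job in, once; it reports no verdict.
The state is a dict: "time": time; "q": joint angles; "joint_vel": joint speeds; "joint_torque": joint torques, N m; "tool_pos": TCP position; "tcp_rot": TCP orientation; "wrist_force": force on the tool from outside, world axes, zero at the start; "torque": the same for the moment, N m; "width": opening from 0.0 (shut) to 1.0 (fully open).
Only numpy, scipy, OpenCV 4.12 (cv2) and the standard library are available. Lean on these libraries where they do the work, as an engineer would, in place of code of your own. Each camera call takes 0.05 s, during which the arm holds its last target. There are 200 camera calls.

## Working session

There is one attempt and no reset: what is moved stays moved. The work goes in short steps, Python scripts to look and compute and a tool call to move; the robot and the scene stay as the last step left them, time stands still between calls to the robot, and variables do not carry over. Pictures are saved under pics/ and viewed, about 8 in all and at most 12, crops included, and the job is handed in when it is done.

Besides the shell and the picture viewer there is one more tool, called as a command line: name --argument value ..., lists and objects as JSON in quotes. jog_arm: Moves the arm, as the interface text tells. Its arguments: {"type":"object","properties":{"motion":{"type":"array"},"fingers":{"type":"number"},"grip_force":{"type":"number"}},"required":["motion"]}

```bash
mkdir -p pics; cat > h.py <<'E'
import numpy as np, cv2
from workcell import bot, viewer
def cam(name):
    ci=viewer.camera_info(name); im,d=viewer.read_camera(name)
    f=192/np.tan(np.radians(ci['vertical_fov'])/2)
    K=np.array([[f,0,ci['cx']],[0,f,ci['cy']],[0,0,1]])
    return dict(im=im,d=d,K=K,dist=np.array(ci['dist'],float),R=np.array(ci['R']),t=np.array(ci['t']))
def pts(c,uv,z=None,depth=None):
    n=cv2.undistortPoints(np.array(uv,float).reshape(-1,1,2),c['K'],c['dist']).reshape(-1,2)
    r=np.c_[n,np.ones(len(n))]
    o=-c['R'].T@c['t']; w=r@c['R']
    s=(z-o[2])/w[:,2] if depth is None else np.asarray(depth)
    return o+w*s[:,None]
def cloud(c):
    v,u=np.mgrid[0:384,0:512]
    P=pts(c,np.c_[u.ravel(),v.ravel()],depth=c['d'].ravel()).reshape(384,512,3)
    P[c['d']==0]=np.nan
    return P
E
python3 - <<'E'
from h import *
s=bot.read_state(); print({k:np.round(v,3) for k,v in s.items()})
a=cam('top');b=cam('side')
np.savez('v.npz',**{'t'+k:v for k,v in a.items()},**{'s'+k:v for k,v in b.items()})
for n,c in(('top',a),('side',b)):
    print(n,-c['R'].T@c['t']); cv2.imwrite(f'pics/{n}0.png',c['im'][:,:,::-1])
E
```

```text
{'time': np.float64(0.0), 'q': array([ 1.118,  0.265,  1.605,  0.   ,  1.274, -0.037]), 'joint_vel': array([ 0.   , -0.002,  0.   , -0.   , -0.001, -0.   ]), 'joint_torque': array([ 2.0000e-03, -5.1510e+01, -3.6733e+01, -0.0000e+00,  1.3000e-02,
       -0.0000e+00]), 'tool_pos': array([0.272, 0.617, 0.23 ]), 'tcp_rot': array([-6.480e-01, -3.073e+00,  3.000e-03]), 'wrist_force': array([-0.363, -0.666,  0.06 ]), 'torque': array([ 0.005, -0.013,  0.046]), 'width': np.float64(1.0)}
top [ 0.38235938 -0.01353056  1.10743507]
side [ 0.20754055 -0.96980529  0.61536331]
```

View pics/top0.png

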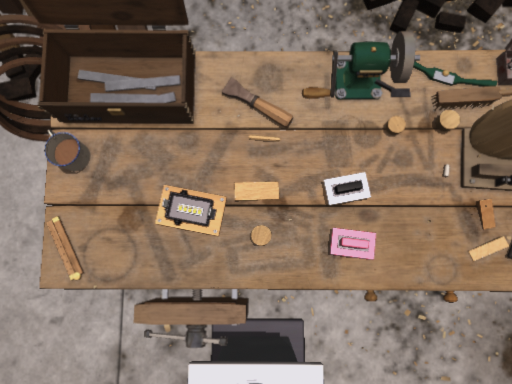

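View pics/side0.png

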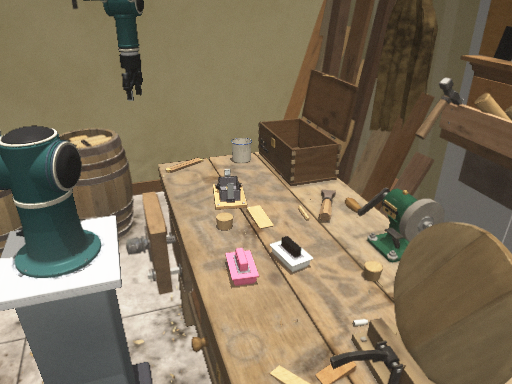

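Top view: the white cover with its black bar is at about (347,188), the open box on its board at (190,209), the pink look-alike at (353,243), the stopper at (261,235), the wedge at (257,190) and the dowel at (264,138). The side view agrees with this.

```bash
cat > m.py <<'E'
from h import *
def rect(c,mask,z):
    cs,_=cv2.findContours(mask.astype(np.uint8),cv2.RETR_EXTERNAL,cv2.CHAIN_APPROX_NONE)
    k=max(cs,key=cv2.contourArea).reshape(-1,2)
    P=pts(c,k,z)[:,:2]
    (ctr,sz,an)=cv2.minAreaRect((P*1000).astype(np.float32))
    an=np.radians(an)
    if sz[0]>sz[1]: an+=np.pi/2; sz=sz[::-1]
    # an = direction of short side (object x)
    an=(an+np.pi/2)%np.pi-np.pi/2
    return np.round(ctr,1),np.round(sz,1),round(an,3)
def win(m,u0,u1,v0,v1):
    w=np.zeros_like(m);w[v0:v1,u0:u1]=m[v0:v1,u0:u1];return w
E
python3 - <<'E'
from m import *
Z=np.load('v.npz'); c={k[1:]:Z[k] for k in Z if k[0]=='t'}
im=c['im'].astype(int); P=cloud(c); print(c['K'][0,0],c['dist'])
br=im.min(2)
w=win(br>170,315,380,165,210); print('plate',rect(c,w,.029))
w=win(im.max(2)<70,330,366,175,200); print('bar',rect(c,w,.055))
hsv=cv2.cvtColor(c['im'],cv2.COLOR_RGB2HSV)
w=win((hsv[...,1]>100)&(hsv[...,2]>170),150,232,180,240); print('board',rect(c,w,.012))
for n,(u,v) in dict(plate=(332,190),bar=(348,187),rim=(190,208),stop=(261,235),wedge=(257,190),dowel=(264,138),bench=(300,160)).items():
    print(n,np.round(P[v,u]*1000,1))
q=win(P[...,2]>.045,150,232,180,240); print('boxhigh',rect(c,q,.052),np.nanmax(P[180:240,150:232,2]))
q=win(P[...,2]>.064,150,232,180,240); v,u=np.where(q); print(np.round(P[v,u]*1000))
E
```

```text
446.60870676061865 [0.03949031 0.         0.         0.         0.        ]
plate (array([ 564.1, -223.6]), array([ 63. , 102.7]), np.float64(0.188))
bar (array([ 561.3, -220.6]), array([20.7, 66.1]), np.float64(0.203))
board (array([511.4, 160.7]), array([ 98.7, 160.4]), np.float64(-0.188))
plate [ 559.1 -187.5   27.2]
bar [ 561.7 -221.    56. ]
rim [513.8 159.2  25.4]
stop [448.1 -14.3  34.6]
wedge [561.8  -4.    7.4]
dowel [695.4 -21.1   7.8]
bench [ 639.8 -112.3    2.4]
boxhigh (array([511.5, 161.9]), array([ 64., 120.]), np.float64(-0.188)) 0.08015634616053124
[[531. 213.  74.]
 [528. 212.  78.]
 [530. 211.  70.]
 [529. 209.  71.]
 [526. 212.  75.]
 [527. 210.  74.]
 [527. 208.  72.]
 [524. 215.  74.]
 [524. 213.  74.]
 [525. 211.  71.]
 [525. 209.  69.]
 [526. 208.  64.]
 [522. 215.  74.]
 [522. 213.  73.]
 [523. 211.  69.]
 [523. 210.  65.]
 [519. 214.  75.]
 [520. 213.  71.]
 [520. 210.  73.]
 [520. 209.  70.]
 [521. 207.  65.]
 [517. 214.  78.]
 [517. 213.  72.]
 [518. 211.  70.]
 [518. 209.  67.]
 [514. 216.  79.]
 [515. 214.  75.]
 [515. 213.  73.]
 [516. 211.  68.]
 [516. 210.  65.]
 [512. 214.  75.]
 [513. 213.  72.]
 [514. 212.  65.]
 [510. 105.  74.]
 [510. 102.  76.]
 [509. 108.  68.]
 [508. 105.  75.]
 [508. 102.  77.]
 [507. 110.  65.]
 [506. 108.  68.]
 [505. 104.  80.]
 [506. 103.  69.]
 [504. 110.  67.]
 [504. 107.  71.]
 [504. 105.  71.]
 [504. 103.  66.]
 [502. 110.  68.]
 [501. 107.  71.]
 [501. 105.  75.]
 [502. 103.  67.]
 [500. 110.  65.]
 [498. 107.  76.]
 [498. 104.  79.]
 [500. 103.  64.]
 [497. 110.  68.]
 [496. 107.  75.]
 [494. 110.  71.]
 [493. 106.  79.]
 [494. 105.  69.]
 [491. 106.  77.]
 [493. 105.  66.]]
```

jog_arm --motion '[{"dx":1.32,"dy":-3.81,"turn":-0.044},{"dx":1.32,"dy":-3.81,"turn":-0.044},{"dx":1.32,"dy":-3.81,"turn":-0.044},{"dx":1.32,"dy":-3.81,"turn":-0.044},{"dx":1.32,"dy":-3.81,"turn":-0.044},{"dx":1.32,"dy":-3.81,"turn":-0.044},{"dx":1.32,"dy":-3.81,"turn":-0.044},{"dx":1.32,"dy":-3.81,"turn":-0.044},{"dx":1.32,"dy":-3.81,"turn":-0.044},{"dx":1.32,"dy":-3.81,"turn":-0.044},{"dx":1.32,"dy":-3.81,"turn":-0.044}]' --fingers 8.5

```text
validation failed for argument at $.mo...
```

jog_arm --motion '[{"dx":1.32,"dy":-3.81,"turn":-0.044},{"dx":1.32,"dy":-3.81,"turn":-0.044},{"dx":1.32,"dy":-3.81,"turn":-0.044},{"dx":1.32,"dy":-3.81,"turn":-0.044},{"dx":1.32,"dy":-3.81,"turn":-0.044},{"dx":1.32,"dy":-3.81,"turn":-0.044},{"dx":1.32,"dy":-3.81,"turn":-0.044},{"dx":1.32,"dy":-3.81,"turn":-0.044},{"dx":1.32,"dy":-3.81,"turn":-0.044},{"dx":1.32,"dy":-3.81,"turn":-0.044},{"dx":1.32,"dy":-3.81,"turn":-0.044},{"dx":0}]'

```text
validation failed for argument at $.mo...
```

```bash
python3 - <<'E'
from h import *
s=bot.read_state(); print(s['time'],s['tool_pos'],s['tcp_rot'],s['q'],s['wrist_force'])
c=cam('wrist'); np.savez('w1.npz',**c); cv2.imwrite('pics/w1.png',c['im'][:,:,::-1])
print(-c['R'].T@c['t'],c['R'])
E
```

```text
0.1 [0.27234307 0.61687934 0.2300352 ] [-0.64831311 -3.07342048  0.00322928] [ 1.11810009e+00  2.64738745e-01  1.60525648e+00  2.31798408e-05
  1.27372233e+00 -3.69147916e-02] [ 0.0317292   0.06086718 -0.31453126]
[0.20474572 0.64628295 0.37277894] [[ 0.40393022  0.914788   -0.00181146]
 [ 0.87543033 -0.38597549  0.29093754]
 [ 0.26544699 -0.11910427 -0.95674033]]
```

View pics/w1.png

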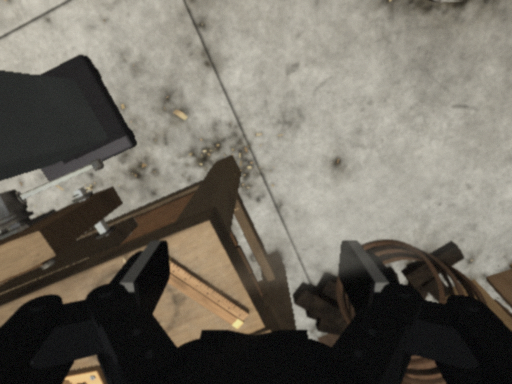

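The moves were refused, so the wrist view still shows the floor and the bench corner at the start pose. I'll retry with all four keys in each row.

jog_arm --motion '[{"dx":1.32,"dy":-3.81,"dz":0,"turn":-0.044},{"dx":1.32,"dy":-3.81,"dz":0,"turn":-0.044},{"dx":1.32,"dy":-3.81,"dz":0,"turn":-0.044},{"dx":1.32,"dy":-3.81,"dz":0,"turn":-0.044},{"dx":1.32,"dy":-3.81,"dz":0,"turn":-0.044},{"dx":1.32,"dy":-3.81,"dz":0,"turn":-0.044},{"dx":1.32,"dy":-3.81,"dz":0,"turn":-0.044},{"dx":1.32,"dy":-3.81,"dz":0,"turn":-0.044},{"dx":1.32,"dy":-3.81,"dz":0,"turn":-0.044},{"dx":1.32,"dy":-3.81,"dz":0,"turn":-0.044},{"dx":1.32,"dy":-3.81,"dz":0,"turn":-0.044}]' --fingers 8.5

```text
time: 1.07
tool_pos: [0.4178, 0.1965, 0.2312]
tcp_rot: [1.369, 2.828, 0.0]
wrist_force: [1.4, -0.2, 1.0]
width: 1.002
```

jog_arm --motion '[{"dx":1.32,"dy":-3.81,"dz":0,"turn":-0.044},{"dx":1.32,"dy":-3.81,"dz":0,"turn":-0.044},{"dx":1.32,"dy":-3.81,"dz":0,"turn":-0.044},{"dx":1.32,"dy":-3.81,"dz":0,"turn":-0.044},{"dx":1.32,"dy":-3.81,"dz":0,"turn":-0.044},{"dx":1.32,"dy":-3.81,"dz":0,"turn":-0.044},{"dx":1.32,"dy":-3.81,"dz":0,"turn":-0.044},{"dx":1.32,"dy":-3.81,"dz":0,"turn":-0.044},{"dx":1.32,"dy":-3.81,"dz":0,"turn":-0.044},{"dx":1.32,"dy":-3.81,"dz":0,"turn":-0.044},{"dx":1.32,"dy":-3.81,"dz":0,"turn":-0.044},{"dx":0,"dy":0,"dz":0,"turn":0}]'

```text
time: 2.07
tool_pos: [0.5644, -0.2273, 0.2306]
tcp_rot: [2.01, 2.411, -0.003]
wrist_force: [0.5, -0.4, 0.3]
width: 0.995
```

```bash
cat > look.py <<'E'
import sys
from h import *
n=sys.argv[1]; s=bot.read_state()
from scipy.spatial.transform import Rotation as Ro
T=Ro.from_rotvec(s['tcp_rot']).as_matrix()
print(s['time'],np.round(s['tool_pos'],4),'yaw of tool y',np.arctan2(T[1,1],T[0,1]),'tilt',T[:2,2],'q',np.round(s['q'],3),np.round(s['wrist_force'],1),s['width'])
cn=sys.argv[2] if len(sys.argv)>2 else 'wrist'
c=cam(cn); np.savez(n+'.npz',**c); cv2.imwrite(f'pics/{n}.png',c['im'][:,:,::-1])
E
python3 look.py w2
```

```text
2.0667 [ 0.5644 -0.2273  0.2306] yaw of tool y 0.1808619051065687 tilt [ 0.00077798 -0.0034204 ] q [-0.422  0.138  1.755 -0.003  1.246 -0.602] [ 0.5 -0.4  0.3] 0.9954530540824313
```

View pics/w2.png

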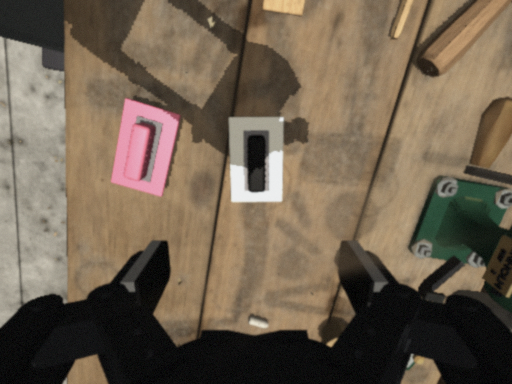

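The wrist view shows the white cover at about (257,160), its black bar at (257,163), and the pink look-alike at (147,148), clear of it.

```bash
python3 - <<'E'
from m import *
c=dict(np.load('w2.npz')); im=c['im'].astype(int); P=cloud(c)
r=im.max(2)
w=win((P[...,2]>.045)&(P[...,2]<.07),225,290,110,210); print('bar depth',rect(c,w,.055),np.nanmedian(P[w][:,2]))
w=win((P[...,2]>.015),222,290,110,210); print('cover',rect(c,w,.029))
w=win((P[...,2]>.015),105,190,90,205); print('pink',rect(c,w,.029))
w=win((im.min(2)>95)&(im.max(2)-im.min(2)<30),222,290,110,210); print('plate col',rect(c,w,.029))
w=win(r<35,242,275,125,200); print('bar col',rect(c,w,.055))
print(np.round(P[160,[235,257,278]]*1000))
E
```

```text
bar depth (array([ 565.9, -221.2]), array([20.2, 62.6]), np.float64(0.174)) 0.05483105478613909
cover (array([ 565.7, -222.2]), array([ 63.7, 103.6]), np.float64(0.188))
pink (array([ 432.9, -232.6]), array([ 63.9, 103.6]), np.float64(-0.122))
plate col (array([ 566.4, -222.6]), array([ 64.4, 104.8]), np.float64(0.184))
bar col (array([ 564.7, -215.5]), array([17.8, 52.9]), np.float64(0.175))
[[ 541. -226.   29.]
 [ 566. -216.   55.]
 [ 592. -217.   30.]]
```

jog_arm --motion '[{"dx":0.1,"dy":0.53,"dz":-2.5,"turn":0.003},{"dx":0,"dy":0,"dz":-2.5,"turn":0},{"dx":0,"dy":0,"dz":-2.5,"turn":0},{"dx":0,"dy":0,"dz":-2.5,"turn":0},{"dx":0,"dy":0,"dz":-2.5,"turn":0},{"dx":0,"dy":0,"dz":-2.5,"turn":0},{"dx":0,"dy":0,"dz":-2.0,"turn":0},{"dx":0,"dy":0,"dz":-1.0,"turn":0},{"dx":0,"dy":0,"dz":-0.5,"turn":0},{"dx":0,"dy":0,"dz":0,"turn":0},{"dx":0,"dy":0,"dz":0,"turn":0}]'

```text
time: 3.03
tool_pos: [0.5648, -0.2153, 0.0473]
tcp_rot: [1.999, 2.422, 0.001]
wrist_force: [0.8, -0.0, 0.1]
width: 0.995
```

jog_arm --motion '[{"dx":0.07,"dy":-0.65,"dz":0,"turn":-0.006},{"dx":0,"dy":0,"dz":0,"turn":0},{"dx":0,"dy":0,"dz":-1.0,"turn":0},{"dx":0,"dy":0,"dz":-0.6,"turn":0},{"dx":0,"dy":0,"dz":0,"turn":0},{"dx":0,"dy":0,"dz":0,"turn":0}]'

```text
time: 3.53
tool_pos: [0.5638, -0.2215, 0.0292]
tcp_rot: [-2.007, -2.414, 0.001]
wrist_force: [1.0, -0.5, 0.6]
width: 0.993
```

```bash
python3 look.py w3; python3 - <<'E'
from m import *
c=dict(np.load('w3.npz')); P=cloud(c)
w=(P[...,2]>.018)&(P[...,2]<.034)&(abs(P[...,0]-.565)<.06)&(abs(P[...,1]+.222)<.08); print('cover',rect(c,w,.029))
w=(c['im'].min(2)>95)&(c['im'].max(2).astype(int)-c['im'].min(2)<30)&w; v,u=np.where(w);print(len(v))
E
```

```text
3.5333 [ 0.5638 -0.2215  0.0292] yaw of tool y 0.1838867101428504 tilt [-0.00201098  0.00092729] q [-0.416  0.334  1.92   0.     0.89  -0.599] [ 1.  -0.5  0.6] 0.9925453631757164
cover (array([ 566. , -222.3]), array([ 63.4, 104.1]), np.float64(0.188))
13394
```

View pics/w3.png

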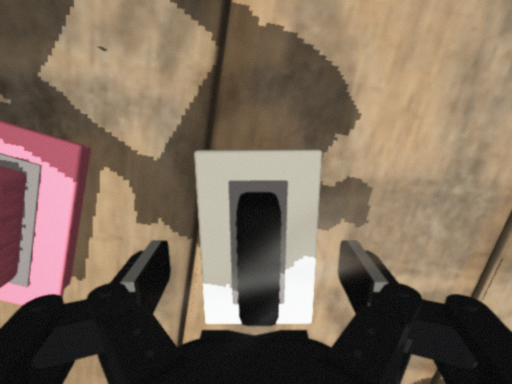

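The wrist view shows the bar at about (259,258), centred between the open fingers at (150,270) and (365,270). The pose is good, so I'll raise it slightly and close.

jog_arm --motion '[{"dx":0.2,"dy":-0.05,"dz":0.3,"turn":0.002},{"dx":0,"dy":0,"dz":0,"turn":0}]'

```text
time: 3.75
tool_pos: [0.5676, -0.2227, 0.034]
tcp_rot: [2.004, 2.417, 0.001]
wrist_force: [-0.2, 0.5, -0.4]
width: 0.995
```

jog_arm --motion '[{"dx":0,"dy":0,"dz":0,"turn":0},{"dx":0,"dy":0,"dz":0,"turn":0},{"dx":0,"dy":0,"dz":0,"turn":0},{"dx":0,"dy":0,"dz":0,"turn":0},{"dx":0,"dy":0,"dz":0,"turn":0},{"dx":0,"dy":0,"dz":0,"turn":0},{"dx":0,"dy":0,"dz":0,"turn":0},{"dx":0,"dy":0,"dz":0,"turn":0},{"dx":0,"dy":0,"dz":0,"turn":0},{"dx":0,"dy":0,"dz":0,"turn":0}]' --fingers 0.5 --grip_force 90

```text
time: 4.58
tool_pos: [0.567, -0.2225, 0.0335]
tcp_rot: [2.005, 2.418, 0.0]
wrist_force: [0.4, 0.5, 2.3]
width: 0.21
```

jog_arm --motion '[{"dx":0,"dy":0,"dz":0.5,"turn":0},{"dx":0,"dy":0,"dz":1.5,"turn":0},{"dx":0,"dy":0,"dz":2.5,"turn":0},{"dx":0,"dy":0,"dz":2.5,"turn":0},{"dx":0,"dy":0,"dz":2.5,"turn":0},{"dx":0,"dy":0,"dz":2.5,"turn":0},{"dx":0,"dy":0,"dz":2.5,"turn":0},{"dx":0,"dy":0,"dz":1,"turn":0},{"dx":0,"dy":0,"dz":0,"turn":0},{"dx":0,"dy":0,"dz":0,"turn":0}]'

```text
time: 5.42
tool_pos: [0.5665, -0.2224, 0.1879]
tcp_rot: [-2.006, -2.418, 0.0]
wrist_force: [-0.4, 0.4, -1.4]
width: 0.214
```

```bash
python3 look.py w4; python3 - <<'E'
from m import *
from scipy.spatial.transform import Rotation as Ro
c=dict(np.load('w4.npz')); P=cloud(c)
s=bot.read_state(); T=Ro.from_rotvec(s['tcp_rot']).as_matrix()
L=(P-s['tool_pos'])@T   # tool frame
w=(abs(L[...,0])<.07)&(abs(L[...,1])<.05)&(abs(L[...,2]-.004)<.012)
im=c['im'].astype(int); w&=(im.min(2)>90)&(im.max(2)-im.min(2)<40)
q=L[w]; print(len(q),'tool z',np.median(q[:,2]),'x',np.percentile(q[:,0],[.5,99.5]),'y',np.percentile(q[:,1],[.5,99.5]))
A=np.c_[q[:,:2],np.ones(len(q))]; print('plate slope',np.linalg.lstsq(A,q[:,2],rcond=None)[0])
print(cv2.minAreaRect((q[:,:2]*1000).astype(np.float32)))
E
```

```text
5.4167 [ 0.5665 -0.2224  0.1879] yaw of tool y 0.18595347968299222 tilt [-6.49071536e-05 -3.53283229e-05] q [-0.415  0.17   1.799 -0.     1.173 -0.601] [-0.4  0.4 -1.4] 0.21363302477807697
8214 tool z 0.0029767100429813438 x [-0.05130665  0.05118231] y [-0.03084923  0.03218843]
plate slope [ 2.30093658e-03 -4.49375858e-05  2.89057043e-03]
((-0.7362785339355469, 0.6511726379394531), (64.22105407714844, 104.19070434570312), 89.93094635009766)
```

View pics/w4.png

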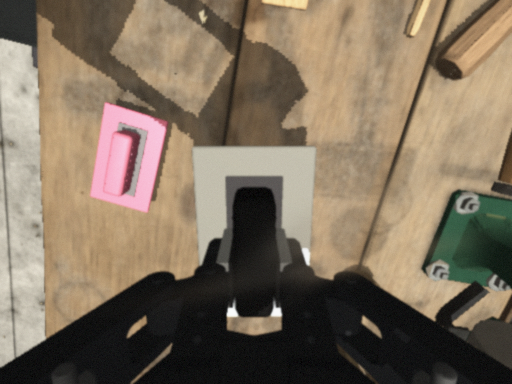

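The cover is held square. Its centre is within 1 mm of the tool axis and the plate top is 3 mm below the TCP. Next I'll carry it to just short of the box and look.

jog_arm --motion '[{"dx":-0.74,"dy":2.85,"dz":0.15,"turn":-0.0374},{"dx":-0.74,"dy":2.85,"dz":0.15,"turn":-0.0374},{"dx":-0.74,"dy":2.85,"dz":0.15,"turn":-0.0374},{"dx":-0.74,"dy":2.85,"dz":0.15,"turn":-0.0374},{"dx":-0.74,"dy":2.85,"dz":0.15,"turn":-0.0374},{"dx":-0.74,"dy":2.85,"dz":0.15,"turn":-0.0374},{"dx":-0.74,"dy":2.85,"dz":0.15,"turn":-0.0374},{"dx":-0.74,"dy":2.85,"dz":0.15,"turn":-0.0374},{"dx":-0.74,"dy":2.85,"dz":0.15,"turn":-0.0374},{"dx":-0.74,"dy":2.85,"dz":0.15,"turn":-0.0374},{"dx":0,"dy":0,"dz":0,"turn":0},{"dx":0,"dy":0,"dz":0,"turn":0}]'

```text
time: 6.47
tool_pos: [0.491, 0.0637, 0.2009]
tcp_rot: [-2.415, -2.006, 0.005]
wrist_force: [0.3, -0.1, -1.3]
width: 0.213
```

```bash
python3 look.py w5; python3 - <<'E'
from m import *
c=dict(np.load('w5.npz')); P=cloud(c)
near=(abs(P[...,0]-.5115)<.1)&(abs(P[...,1]-.162)<.1)
a=np.array([np.cos(-.188),np.sin(-.188)]); b=np.array([-a[1],a[0]])
w=near&(P[...,2]>.046)&(P[...,2]<.058); Q=P[w][:,:2]
print('rim',len(Q),np.nanmedian(P[w][:,2]),cv2.minAreaRect((Q*1000).astype(np.float32)))
w=near&(P[...,2]>.066)&(P[...,2]<.085)
Q=P[w]
for sgn in(1,-1):
    d=(Q[:,:2]-[.5115,.162])@np.c_[a,b]; k=(d[:,1]*sgn>.03)
    if k.any(): print('catch',sgn,k.sum(),np.median(d[k],0),d[k].min(0),d[k].max(0))
E
```

```text
6.4667 [0.491  0.0637 0.2009] yaw of tool y -0.18449431702008107 tilt [-0.00396562 -0.00054218] q [ 0.079 -0.055  2.012 -0.     1.189  0.263] [ 0.3 -0.1 -1.3] 0.2130366599723931
rim 1605 0.05118586046469925 ((513.3195190429688, 161.24668884277344), (108.4972915649414, 64.02606201171875), 79.33740997314453)
catch 1 127 [0.00248607 0.05092233] [-0.00659408  0.04879038] [0.01168054 0.05324968]
catch -1 154 [ 0.00167028 -0.05400659] [-0.00763572 -0.05647124] [ 0.01173928 -0.05082689]
```

View pics/w5.png

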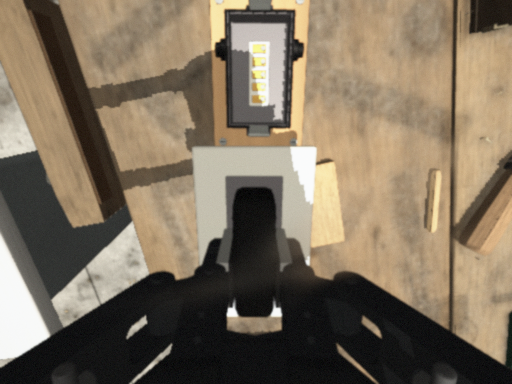

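The box is at about (260,70), with its catches at (259,3) and (259,130). The rim and the catches both put its centre near (513.3,160.7) mm with yaw -0.187.

jog_arm --motion '[{"dx":0.55,"dy":2.44,"dz":0,"turn":-0.002},{"dx":0.55,"dy":2.44,"dz":0,"turn":0},{"dx":0.55,"dy":2.44,"dz":0,"turn":0},{"dx":0.55,"dy":2.44,"dz":0,"turn":0},{"dx":0,"dy":0,"dz":-2.0,"turn":0},{"dx":0,"dy":0,"dz":-2.5,"turn":0},{"dx":0,"dy":0,"dz":-2.5,"turn":0},{"dx":0,"dy":0,"dz":-1.5,"turn":0},{"dx":0,"dy":0,"dz":-1.0,"turn":0},{"dx":0,"dy":0,"dz":0,"turn":0},{"dx":0,"dy":0,"dz":0,"turn":0}]'

```text
time: 7.43
tool_pos: [0.5146, 0.1592, 0.1075]
tcp_rot: [-2.423, -1.999, 0.003]
wrist_force: [0.3, -0.1, -1.4]
width: 0.214
```

```bash
python3 look.py w6; python3 - <<'E'
from m import *
c=dict(np.load('w6.npz')); P=cloud(c)
a=np.array([np.cos(-.187),np.sin(-.187)]); b=np.array([-a[1],a[0]])
d=(P[...,:2]-[.5133,.1607])@np.c_[a,b]; im=c['im'].astype(int)
def sh(n,w):
    print(n,w.sum(), *(np.round(np.percentile(d[w][:,i],[0.5,50,99.5])*1000,1) for i in(0,1)), np.median(P[w][:,2]))
ok=(abs(d[...,0])<.08)&(abs(d[...,1])<.1)
sh('plate',ok&(P[...,2]>.093)&(P[...,2]<.108)&(im.min(2)>90)&(im.max(2)-im.min(2)<40))
sh('catch+',ok&(P[...,2]>.064)&(P[...,2]<.085)&(d[...,1]>.03))
sh('rim',ok&(P[...,2]>.046)&(P[...,2]<.058))
E
```

```text
7.4333 [0.5146 0.1592 0.1075] yaw of tool y -0.19106434218409632 tilt [-0.00174301 -0.00062475] q [ 0.254  0.121  2.016 -0.     1.007  0.445] [ 0.3 -0.1 -1.4] 0.21434193782228048
plate 8335 [-29.8   1.7  33.3] [-51.9  32.2  50.6] 0.10318878495054098
catch+ 369 [-9.2  0.3  9.9] [50.  55.5 57.6] 0.0721449347866519
rim 532 [-31.3   0.1  31.4] [43.5 50.6 57.6] 0.051445459865123874
```

View pics/w6.png

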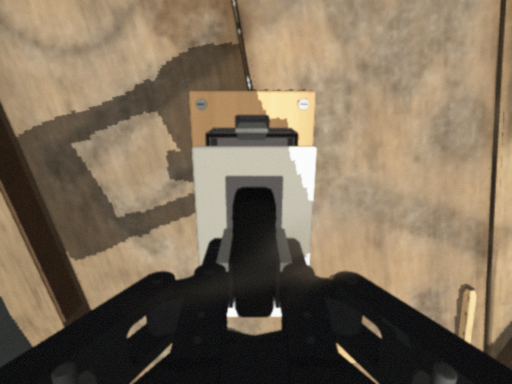

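The plate covers the box and is about 1.6 mm too far in +x. I'll correct that and lower the skirt into the mouth, stopping just above the catches.

jog_arm --motion '[{"dx":-0.16,"dy":0.13,"dz":0,"turn":0.003},{"dx":0,"dy":0,"dz":0,"turn":0},{"dx":0,"dy":0,"dz":-1,"turn":0},{"dx":0,"dy":0,"dz":-0.8,"turn":0},{"dx":0,"dy":0,"dz":-0.6,"turn":0},{"dx":0,"dy":0,"dz":-0.3,"turn":0},{"dx":0,"dy":0,"dz":-0.2,"turn":0},{"dx":0,"dy":0,"dz":0,"turn":0},{"dx":0,"dy":0,"dz":0,"turn":0}]'

```text
time: 8.23
tool_pos: [0.5131, 0.1615, 0.0791]
tcp_rot: [-2.419, -2.004, 0.001]
wrist_force: [0.0, -0.3, -1.4]
width: 0.21
```

jog_arm --motion '[{"dx":0,"dy":0,"dz":-0.2,"turn":0},{"dx":0,"dy":0,"dz":-0.2,"turn":0},{"dx":0,"dy":0,"dz":-0.2,"turn":0},{"dx":0,"dy":0,"dz":0,"turn":0},{"dx":0,"dy":0,"dz":0,"turn":0}]'

```text
time: 8.65
tool_pos: [0.5138, 0.1615, 0.0736]
tcp_rot: [2.419, 2.004, 0.002]
wrist_force: [0.8, -0.0, 0.8]
width: 0.211
```

jog_arm --motion '[{"dx":0,"dy":0,"dz":-0.1,"turn":0},{"dx":0,"dy":0,"dz":-0.1,"turn":0},{"dx":0,"dy":0,"dz":0,"turn":0},{"dx":0,"dy":0,"dz":0,"turn":0}]'

```text
time: 8.98
tool_pos: [0.5141, 0.1616, 0.0724]
tcp_rot: [2.418, 2.004, 0.003]
wrist_force: [-0.0, -0.6, 5.3]
width: 0.207
```

jog_arm --motion '[{"dx":0,"dy":0,"dz":-0.1,"turn":0},{"dx":0,"dy":0,"dz":-0.1,"turn":0},{"dx":0,"dy":0,"dz":-0.1,"turn":0},{"dx":0,"dy":0,"dz":0,"turn":0},{"dx":0,"dy":0,"dz":0,"turn":0}]'

```text
time: 9.4
tool_pos: [0.5149, 0.1618, 0.0705]
tcp_rot: [2.418, 2.003, 0.005]
wrist_force: [-1.1, -2.0, 10.5]
width: 0.216
```

jog_arm --motion '[{"dx":0,"dy":0,"dz":-0.1,"turn":0},{"dx":0,"dy":0,"dz":-0.1,"turn":0},{"dx":0,"dy":0,"dz":0,"turn":0},{"dx":0,"dy":0,"dz":0,"turn":0}]'

```text
time: 9.73
tool_pos: [0.514, 0.1615, 0.0668]
tcp_rot: [2.418, 2.004, 0.003]
wrist_force: [2.5, -2.1, 1.9]
width: 0.213
```

jog_arm --motion '[{"dx":0,"dy":0,"dz":-0.15,"turn":0},{"dx":0,"dy":0,"dz":-0.15,"turn":0},{"dx":0,"dy":0,"dz":-0.1,"turn":0},{"dx":0,"dy":0,"dz":0,"turn":0},{"dx":0,"dy":0,"dz":0,"turn":0}]'

```text
time: 10.15
tool_pos: [0.5122, 0.1615, 0.0614]
tcp_rot: [-2.418, -2.004, 0.003]
wrist_force: [-0.3, 0.0, -0.9]
width: 0.215
```

jog_arm --motion '[{"dx":0,"dy":0,"dz":-0.1,"turn":0},{"dx":0,"dy":0,"dz":-0.1,"turn":0},{"dx":0,"dy":0,"dz":0,"turn":0},{"dx":0,"dy":0,"dz":0,"turn":0}]'

```text
time: 10.48
tool_pos: [0.5122, 0.1615, 0.0613]
tcp_rot: [-2.418, -2.004, 0.003]
wrist_force: [-5.3, -1.9, 12.5]
width: 0.215
```

jog_arm --motion '[{"dx":-0.05,"dy":0,"dz":0,"turn":0},{"dx":0,"dy":0,"dz":0,"turn":0},{"dx":0,"dy":0,"dz":0,"turn":0},{"dx":0,"dy":0,"dz":0,"turn":0},{"dx":0,"dy":0,"dz":0,"turn":0},{"dx":0,"dy":0,"dz":0,"turn":0}]'

```text
time: 10.98
tool_pos: [0.5122, 0.1615, 0.0613]
tcp_rot: [-2.419, -2.004, 0.001]
wrist_force: [-4.4, -0.6, 10.4]
width: 0.211
```

```bash
python3 look.py w7; python3 look.py s7 side; python3 - <<'E'
from m import *
c=dict(np.load('w7.npz')); P=cloud(c)
a=np.array([np.cos(-.187),np.sin(-.187)]); b=np.array([-a[1],a[0]])
d=(P[...,:2]-[.5133,.1607])@np.c_[a,b]; im=c['im'].astype(int)
ok=(abs(d[...,0])<.06)&(abs(d[...,1])<.08)
w=ok&(P[...,2]>.045)&(P[...,2]<.064)&(im.min(2)>100); q=np.c_[d[w],P[w][:,2]]; print('plate z',np.median(q[:,2]),len(q),q.min(0),q.max(0))
print(np.linalg.lstsq(np.c_[q[:,:2],np.ones(len(q))],q[:,2],rcond=None)[0])
w=ok&(P[...,2]>.066)&(P[...,2]<.08)&(d[...,1]>.04); print('catch',w.sum(),np.round(np.percentile(d[w][:,1]*1000,[1,50,99]),1))
c=cv2.resize(c['im'][90:240,150:360],None,fx=3.5,fy=3.5,interpolation=2); cv2.imwrite('pics/w7c.png',c[:,:,::-1])
E
```

```text
10.9833 [0.5122 0.1615 0.0613] yaw of tool y -0.18687616110970764 tilt [-0.00108808 -0.00014454] q [0.259 0.175 2.052 0.    0.915 0.446] [-4.4 -0.6 10.4] 0.2111764171166932
11.0333 [0.5122 0.1615 0.0613] yaw of tool y -0.18684772007431846 tilt [-0.00112939 -0.00016516] q [0.259 0.175 2.052 0.    0.915 0.446] [-4.3 -0.7 10.4] 0.2133843881733964
plate z 0.057046283223889785 7978 [-0.03325919 -0.05488468  0.04764097] [0.03179472 0.05252696 0.06399072]
[-0.00152637 -0.01605461  0.05754918]
catch 560 [51.  55.8 57.6]
```

View pics/w7c.png

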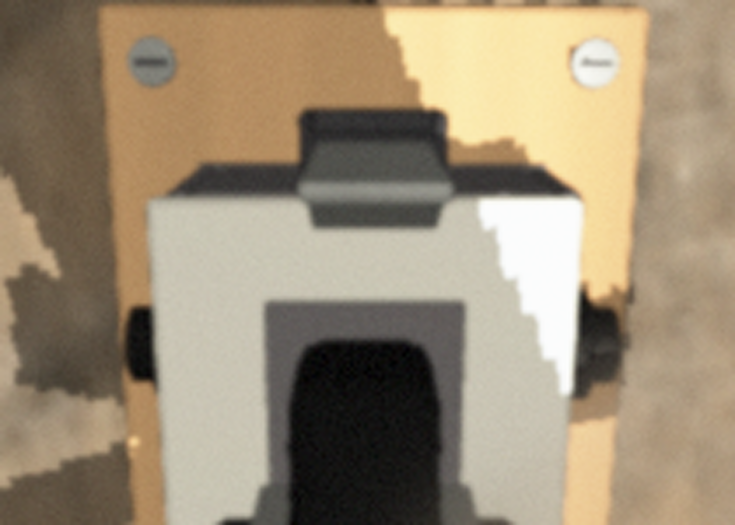

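The left catch nose overlaps the plate edge at crop (375,210). I'll check the plate tilt and the right catch.

```bash
python3 - <<'E'
from m import *
c=dict(np.load('w7.npz')); P=cloud(c)
a=np.array([np.cos(-.187),np.sin(-.187)]); b=np.array([-a[1],a[0]])
d=(P[...,:2]-[.5133,.1607])@np.c_[a,b]; im=c['im'].astype(int)
w=(im.min(2)>100)&(im.max(2)-im.min(2)<40)&(abs(P[...,2]-.057)<.007)&(abs(d[...,0])>.013)&(abs(d[...,0])<.029)
for lo in range(-50,50,10):
    k=w&(d[...,1]*1000>lo)&(d[...,1]*1000<lo+10)
    if k.sum()>20: print(lo,k.sum(),np.median(P[k][:,2]))
t=dict(np.load('s7.npz')); 
n=t['K']@(t['R']@np.array([.505,.11,.07])+t['t']); u,v=(n[:2]/n[2]).astype(int); print(u,v)
cv2.imwrite('pics/s7c.png',cv2.resize(t['im'][v-40:v+40,u-50:u+50],None,fx=7,fy=7,interpolation=2)[:,:,::-1])
E
```

```text
-50 79 0.05706478074415783
-10 135 0.057040075108083815
0 692 0.057053586070793555
10 908 0.05706359250763579
20 961 0.05704495966329165
30 1049 0.057076219575687814
40 1200 0.05707712482543034
230 184
```

View pics/s7c.png

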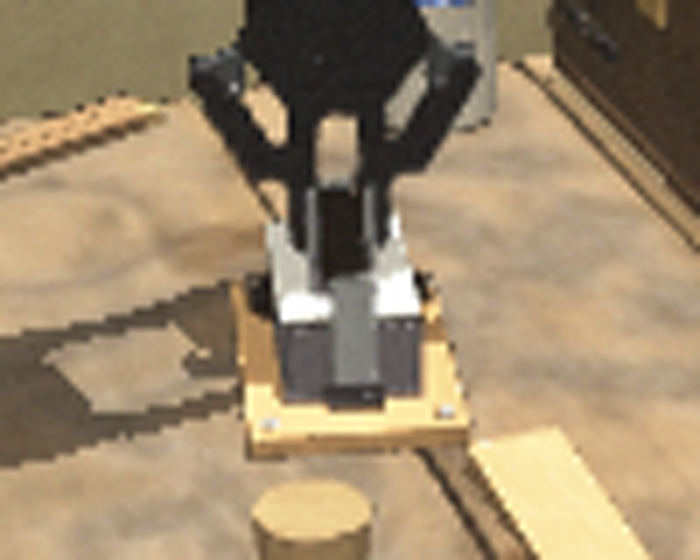

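The plate is level at z = 57.0 mm at both ends, which is exactly home, and the push is about 10 N. The side view shows the right catch upright at crop (355,310). One steadiness check, then I'll hand in.

jog_arm --motion '[{"dx":0,"dy":0,"dz":0,"turn":0},{"dx":0,"dy":0,"dz":0,"turn":0},{"dx":0,"dy":0,"dz":0,"turn":0},{"dx":0,"dy":0,"dz":0,"turn":0},{"dx":0,"dy":0,"dz":0,"turn":0},{"dx":0,"dy":0,"dz":0,"turn":0},{"dx":0,"dy":0,"dz":0,"turn":0},{"dx":0,"dy":0,"dz":0,"turn":0}]'

```text
time: 11.75
tool_pos: [0.5121, 0.1615, 0.0613]
tcp_rot: [-2.419, -2.004, 0.002]
wrist_force: [-4.7, -1.0, 10.4]
width: 0.215
```

```bash
python3 -c "
from workcell import bot
print(bot.finish_job())"
```

```text
the job is handed in; nothing more can be done
None
```

The junction box is closed and the job is handed in. The cover is home, and the arm was still gripping the bar and pressing when I handed in, at about 11.8 s on the robot's clock.

I picked the white cover up by its bar, set it square on the box and pressed it straight down. The resistance grew to about 10 N and then dropped about 7 mm above home, as expected for the catches.

**Last checks**
- **Seating:** the plate top reads 57.0 mm at both ends, which is exactly home and level.
- **Left catch:** the wrist view shows its nose over the plate edge.
- **Right catch:** I saw it only in the coarse side view, standing upright. That it has snapped shut follows mainly from the level plate.
- **Push:** the downward push held steady at 10.4 N for about 0.8 s before hand-in.
- **Sideways force:** about 4.7 N remained along x, and I left it as it was.
- **Plate slope:** a first rough fit gave a slope of 0.016 because stray points were in it. The cleaner check by strips showed none.
- **Other objects:** the moves stayed clear of the stopper, the wedge, the dowel and the pink cover, but I did not measure their positions again at the end.

The first two move calls were refused for their format and had no effect on the scene.

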